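Fold away the tray-lane gate

TASK

Open the tray-return lane on the dining table by folding its two-leaf wooden gate away. First, while the gate still stands across the lane, fold the outer leaf flat against the inner leaf, on the side facing the tall side rail; then swing the folded pair fully home against that rail, and last turn the short steel keeper arm fully round in front of the folded gate so that it cannot swing out. Leave the mug, the shaker and the carton standing where they are.

Things in the scene. Friction and masses are not known exactly. Their poses are not given: they have to be found in the camera images.
- lane: Fixed frame of the tray lane; origin on the table, x along the tall side rail, y across the lane, z up. Tall plywood side rail: x 5 to 155, y 0 to 14, 72 mm high; the folded gate lies at its -y face. Low far rail: x -15 to 135, y -332 to -318, 40 mm high. 4 mm steel plate under the side rail and posts (x -20 to 180, y -45 to 17) and under the closed gate; else bare table.
- inner_leaf (a joint): Inner leaf's upright hinge on the gate post, rad. 0: across the lane (along lane -y), a stop. Grows counter-clockwise from above; pi/2: home, along lane +x beside the side rail with just room between for the folded outer leaf, a stop. Pale wood panel, white inset, 14 mm thick, 9 to 140 mm from the post axis, 12 to 72 mm above the table. Stiff: 0.22 N m friction, stays put.
- outer_leaf (a joint): Middle hinge between the leaves, upright, rad. 0: outer leaf in line with the inner (stretched out), a stop. Grows counter-clockwise from above; pi: folded flat on the inner leaf's face on the side-rail side, a stop. Panel like the inner leaf, 2 to 126 mm from this hinge. Easy: 0.04 N m friction, stays put. With the inner leaf home the rail stops it folding.
- keeper (a joint): Steel keeper arm's upright hinge on the keeper post, rad. 0: pointing along lane +x, a stop. Grows CLOCKWISE from above through lane -y (pi/2); pi: along lane -x, lying in front of the end of the folded gate and holding it, a stop. Upright flat bar, 58 mm long from the axis, 10 mm thick (centred on the axis), 24 to 62 mm above the table. 0.04 N m friction, stays put.
- post (a point): On the axis of the steel gate post (diameter 12, 80 mm high; lane x 0, y -17 mm), 80 mm above the table. The inner leaf turns about it. The leaf's rail-side face lies on the line from here to the middle hinge, its 14 mm thickness on the clockwise side of that line.
- mid_hinge (a point): On the axis of the middle hinge, 140 mm from the post axis, 72 mm above the table (top of the leaves). Seen along the line from this hinge outwards to the free end, the outer leaf's 14 mm thickness lies wholly on the clockwise side of that line; push that side to fold it.
- outer_tip (a point): Top of the outer leaf's free end, 126 mm from the middle hinge, mid-thickness (7 mm from the hinge line).
- keeper_pivot (a point): On the axis of the keeper post (diameter 14, 70 mm high; lane x 168, y -41 mm), 62 mm above the table.
- keeper_tip (a point): Free end of the keeper arm, at its top, 58 mm from its pivot.
- mug: Dull red mug, 76 mm across and 85 mm high with a side handle; origin under its centre. A bystander, to be left standing.
- shaker: White tapered shaker, 52 mm across the foot, 85 mm high; origin under its centre. A bystander.
- carton: Small paper drink carton with a green band, 56 mm square, 90 mm high; origin under its centre. A bystander.

How it is judged:
By the outcome, as a careful person would: the job done as asked, in the order asked, and still so for the second after the job is handed in, with the robot touching nothing.
It also fails if it takes over 64 s, if anything falls off the work surface, if the arm or the gripper's body presses on something with over 40 N, if the wrist force passes 120 N, or if a joint passes its speed limit or range.

ROBOT

A 6-joint arm with a two-finger parallel gripper is mounted at the origin on the work surface. World frame = base frame: x ahead of the robot, y to its left, z up, the work surface at z = 0. Lengths are in mm, angles in rad, forces in N, time in s.
With the tool pointing down it reaches from about 300 to 750 mm from the base axis. Payload 8.5 kg.
Tool frame: the origin (TCP) lies at the very end of the fingers, on their centre line; the grasp point (between the pads) lies 19 mm behind it (r.grip_depth is the distance from the TCP to the grasp point, in mm); z points along the fingers, y is the direction in which the jaws open and shut (so a half turn about z gives the same grasp; the last joint's range is limited). The gripper opens to 88 mm and grips with 3 to 60 N. Pads are 18 mm wide; open, the fingers measure 123 mm over their backs; the gripper's body (75 mm by 187 mm) begins 45 mm behind the grasp point.
Start: joints at [1.105, 0.381, 1.297, -0, 1.464, -0.215], TCP at [136.491, 532.776, 238.748] pointing down, gripper open.
Joint ranges: [-3.11, 3.11], [-0.89, 2.33], [0.22, 2.48], [-1.42, 4.56], [0.17, 2.85], [-2.88, 2.88]. Speed limits (rad/s): [2.39, 2.39, 3.14, 3.14, 3.14, 3.14].

INTERFACE

Orientations are given as a rotation vector (axis times angle).
In Python, from plant import r, imaging, sign_off gives the robot as it stands. The module is installed in compiled form; this text tells all that it offers.
- The arm moves only by the tool arm_command, never from a script. Its arguments are lists of equal length, an entry for each row: "twist": the turn, a rotation vector about the world's x, y, z in degrees, a list of three; "slide": the shift along the world's x, y, z in cm, a list of three; "jaw": the gripper command: -1 is shut, 1 is fully open, values between are in proportion. A call has 1 to 20 rows; each row is the pose to reach, as a shift and turn from the pose measured when the call began; what a row does not reach only later rows make up. A row lasts 1/12 s, in which the tool goes at most 41.7 mm and 7.16 degrees, less where a joint would pass 70% of its speed; a pose out of reach is approached as far as the arm can. A call with a gripper value outside its range is refused whole. The fingers move at their own pace and stop on an object; "force" is the grip in N (left out, the last holds). Time passes only in rows, so rows that repeat a pose let the fingers close. It gives the time, the measured TCP pose, the force and the opening at its end, in the units of the state.
- r.state(): the state, without advancing time (a new reading comes with each control period).
- imaging.snapshot(name): name is "side" or "top" or "wrist"; returns a dict with "img" (400x640x3 uint8, blue, green, red), "mtx" (3x3 intrinsics, pixels), "R" (3x3) and "t" (3): a world point X has camera coordinates R X + t. Camera axes: x right, y down, z forward; pixel columns grow to the right and rows downward; lengths in mm; the calibration is good to about 2 mm. A picture is of the moment at which its call begins. There is no depth.
- sign_off(): hands the job in, once; it reports no verdict.
The state is a dict: "clock": time; "joint_positions": joint angles; "joint_vel": joint speeds; "joint_efforts": joint torques, N m; "position": TCP position; "tool_rot": TCP orientation; "force": force on the tool from outside, world axes, zero at the start; "moment": the same for the moment, N m; "gripper_width": opening from 0.0 (shut) to 1.0 (fully open).
Only numpy, scipy, OpenCV 4.12 (cv2) and the standard library are available. Lean on these libraries where they do the work, as an engineer would, in place of code of your own. Each camera call takes 0.05 s, during which the arm holds its last target.

## Working session

There is one attempt and no reset: what is moved stays moved. The work goes in short steps, Python scripts to look and compute and a tool call to move; the robot and the scene stay as the last step left them, time stands still between calls to the robot, and variables do not carry over. Pictures are saved under pics/ and viewed, and the job is handed in when it is done.

Besides the shell and the picture viewer there is one more tool, called as name(argument=value, ...) on one line, values as JSON. arm_command: Moves the arm, as the interface text tells. Its arguments: {"type":"object","properties":{"twist":{"type":"array"},"slide":{"type":"array"},"jaw":{"type":"array"},"force":{"type":"number"}},"required":["twist","slide","jaw"]}

```bash
mkdir -p pics; ls
cat > h.py <<'E'
import numpy as np, cv2
from plant import r, imaging, sign_off
def snap(n,f):
    s=imaging.snapshot(n); cv2.imwrite('pics/'+f,s['img']); 
    np.savez('pics/'+f+'.npz',mtx=s['mtx'],R=s['R'],t=s['t'],img=s['img']); return s
def load(f): return np.load('pics/'+f+'.npz')
def ray(s,u,v):
    d=np.array(s['R']).T@np.linalg.inv(s['mtx'])@np.array([u,v,1.]); c=-np.array(s['R']).T@np.array(s['t']).ravel(); return c,d/np.linalg.norm(d)
def plane(s,u,v,z):
    c,d=ray(s,u,v); return c+d*(z-c[2])/d[2]
def proj(s,X):
    p=np.array(s['mtx'])@(np.array(s['R'])@np.array(X,float)+np.array(s['t']).ravel()); return p[:2]/p[2]
def tri(a,b):
    A=np.zeros((3,3));B=np.zeros(3)
    for s,u,v in (a,b):
        c,d=ray(s,u,v);P=np.eye(3)-np.outer(d,d);A+=P;B+=P@c
    return np.linalg.solve(A,B)
E
python3 - <<'E'
from h import *
for n in('top','side','wrist'):
    s=snap(n,n+'0.png'); print(n,-np.array(s['R']).T@np.array(s['t']).ravel())
print(r.state())
E
```

```text
pics
top [ 488.13207025   -4.49205554 1108.24828926]
side [407.56098047 726.20712103 803.00653735]
wrist [ 72.93751735 550.07858313 383.67182326]
{'clock': 0.15, 'joint_positions': array([ 1.10473733e+00,  3.81046742e-01,  1.29802779e+00, -3.36906110e-06,
        1.46359125e+00, -2.15259834e-01]), 'joint_vel': array([ 0.00118984, -0.00036921, -0.0040503 , -0.0009342 , -0.00022832,
       -0.00028189]), 'joint_efforts': array([ 2.79900254e-03, -4.38081014e+01, -2.24617195e+01,  7.14194449e-02,
        3.43682023e-02, -1.07177182e-04]), 'position': array([136.38410164, 532.6075521 , 238.29650293]), 'tool_rot': array([-3.92877662e-01, -3.11657122e+00,  1.59037974e-03]), 'force': array([ 0.48664364, -1.14150065,  0.48843075]), 'moment': array([-0.01351225,  0.0102684 ,  0.01871802]), 'gripper_width': 0.9966281968752703}
```

View pics/top0.png

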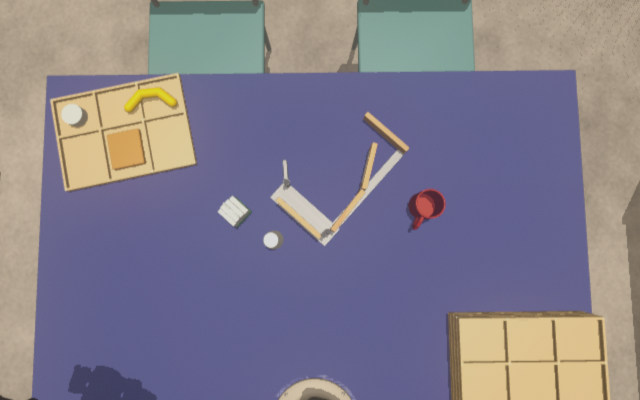

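View pics/side0.png

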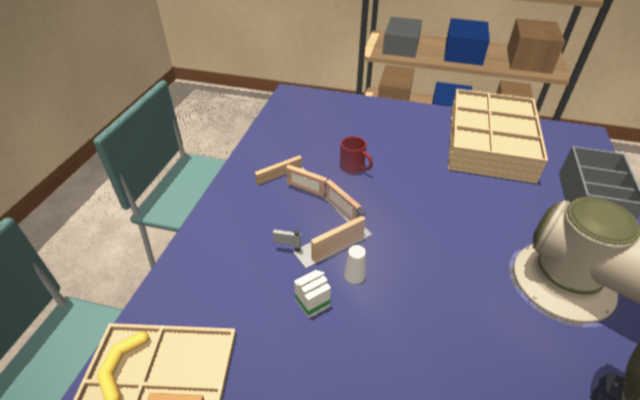

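View pics/wrist0.png

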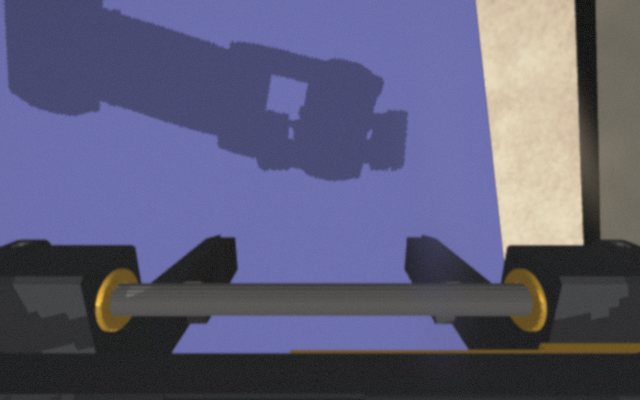

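Run:
```python
from h import *
for f,(x0,y0,x1,y1) in {'top0.png':(220,95,450,260),'side0.png':(245,125,385,320)}.items():
    im=load(f)['img'][y0:y1,x0:x1]; k=min(800/(x1-x0),600/(y1-y0)); cv2.imwrite('pics/z'+f,cv2.resize(im,None,fx=k,fy=k,interpolation=cv2.INTER_CUBIC)); print(k)
```

```text
3.4782608695652173
3.076923076923077
```

View pics/ztop0.png

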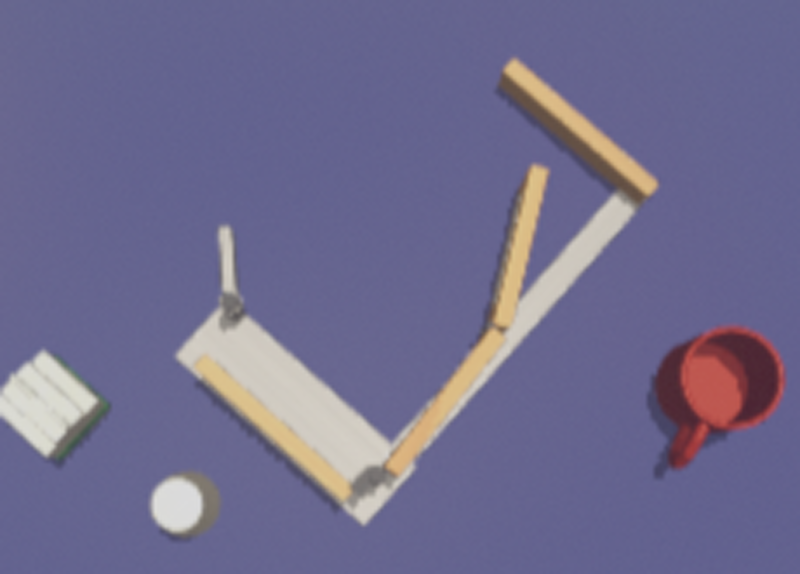

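View pics/zside0.png

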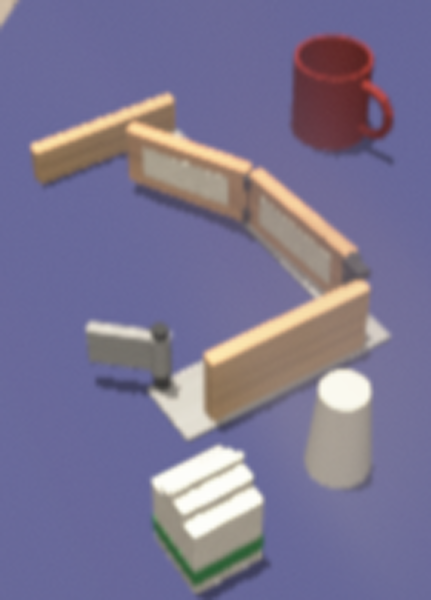

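Run:
```python
from h import *
s=load('top0.png');print(s['mtx'],s['R'])
im=s['img'][150:250,265:365]; z=cv2.resize(im,None,fx=6,fy=6,interpolation=cv2.INTER_CUBIC)
for i in range(0,100,10):
    cv2.putText(z,str(265+i),(i*6,8),0,.3,(255,255,255));cv2.putText(z,str(150+i),(0,i*6+8),0,.3,(255,255,255));cv2.line(z,(i*6,0),(i*6,600),(255,255,0) if 0 else (120,120,60),1);cv2.line(z,(0,i*6),(600,i*6),(120,120,60),1)
cv2.imwrite('pics/zt2.png',z)
im=s['img'][105:245,320:415]; z=cv2.resize(im,None,fx=4,fy=4,interpolation=cv2.INTER_CUBIC)
for i in range(0,140,10):
    cv2.putText(z,str(320+i),(i*4,8),0,.3,(255,255,255));cv2.putText(z,str(105+i),(0,i*4+8),0,.3,(255,255,255));cv2.line(z,(i*4,0),(i*4,600),(120,120,60),1);cv2.line(z,(0,i*4),(600,i*4),(120,120,60),1)
cv2.imwrite('pics/zt3.png',z)
s=load('side0.png')
im=s['img'][145:270,250:400]; z=cv2.resize(im,None,fx=4.8,fy=4.8,interpolation=cv2.INTER_CUBIC)
for i in range(0,150,10):
    a=int(i*4.8)
    cv2.putText(z,str(250+i),(a,8),0,.3,(255,255,255));cv2.putText(z,str(145+i),(0,a+8),0,.3,(255,255,255));cv2.line(z,(a,0),(a,600),(120,120,60),1);cv2.line(z,(0,a),(720,a),(120,120,60),1)
cv2.imwrite('pics/zs2.png',z)
```

```text
[[404.53726178   0.         313.42232186]
 [  0.         404.53726178 201.1345082 ]
 [  0.           0.           1.        ]] [[-1.05432869e-02 -9.99944101e-01  7.96097517e-04]
 [-9.96362566e-01  1.04381911e-02 -8.45735206e-02]
 [ 8.45604832e-02 -1.68488465e-03 -9.96416924e-01]]
```

View pics/zt2.png

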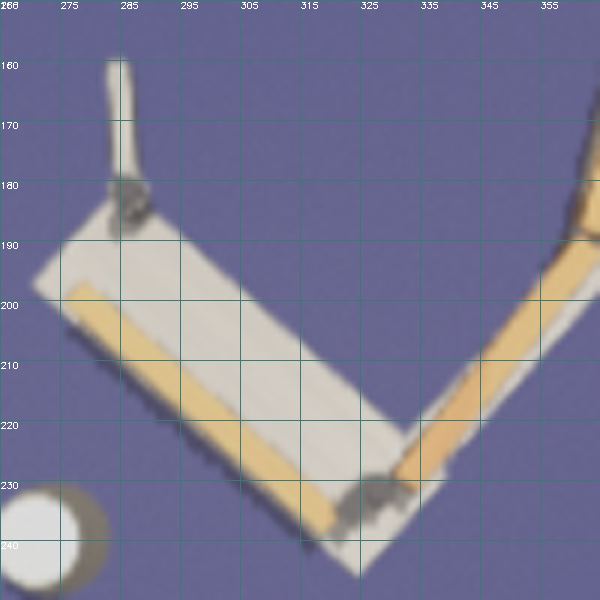

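View pics/zt3.png

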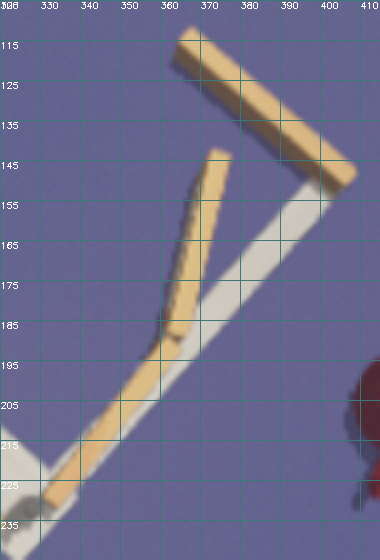

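View pics/zs2.png

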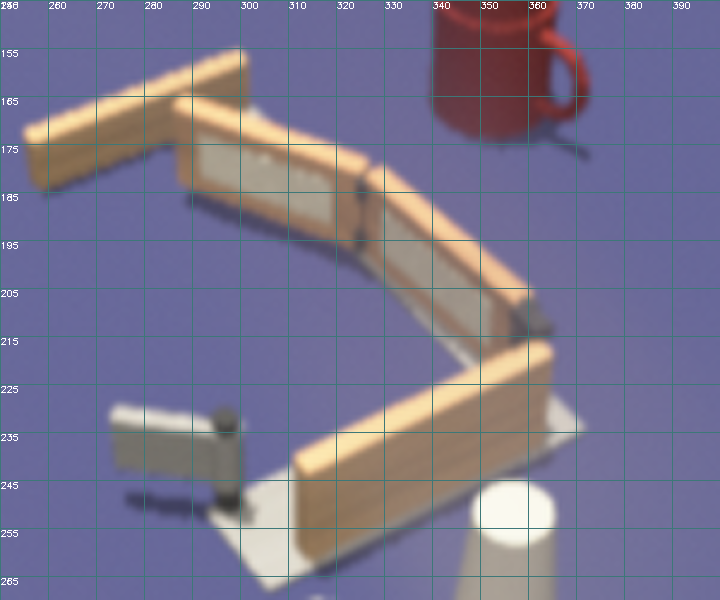

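```bash
cat >> h.py <<'E'
def L2W(p,x): 
    c,s=np.cos(p[2]),np.sin(p[2]); x=np.array(x,float); return np.array([p[0]+c*x[0]-s*x[1],p[1]+s*x[0]+c*x[1],x[2]])
E
python3 - <<'E'
from h import *
from scipy.optimize import least_squares
T=load('top0.png');S=load('side0.png')
obs=[(T,(270,197),(180,17,4)),(T,(324.5,246),(-20,17,4)),(T,(276,199.5),(155,14,72)),(T,(279.5,196.8),(155,0,72)),(T,(320.7,236),(5,0,72)),(T,(339.5,229.8),(-20,-45,4)),
(S,(305.5,267.5),(180,17,4)),(S,(371.5,233.5),(-20,17,4)),(S,(312.5,243),(155,14,72)),(S,(311,239),(155,0,72)),(S,(363.5,217.5),(5,14,72))]
# height check
for n,a,b in (('rail end',(276,199.5),(312.5,243)),('rail corner0',(279.5,196.8),(311,239)),('plate',(270,197),(305.5,267.5)),('keepertip top',(284,160),(274,230)),('mid outer',(366,189),(325.5,179)),('outertip',(374,143),(287.5,165))):
    print(n,tri((T,*a),(S,*b)).round(1))
f=lambda p:np.concatenate([proj(s,L2W(p,x))-np.array(u) for s,u,x in obs])
q=least_squares(f,[400,0,.8]);print(q.x,q.fun.reshape(-1,2).round(1)); p=q.x
np.save('p.npy',p)
for n,x in (('post',(0,-17,80)),('kp',(168,-41,62))): print(n,L2W(p,x).round(1),proj(T,L2W(p,x)),proj(S,L2W(p,x)))
P=L2W(p,(0,-17,72))
print('hinge from top', plane(T,365,189.5,72), 'leaf faces mid', plane(T,360.8,189,72),plane(T,365,191,72))
print('outer leaf top corners',[plane(T,u,v,72).round(1) for u,v in ((371.5,143),(376.5,144),(366.5,189.5),(361,187.5))])
print('keeper tip',plane(T,284,160,62), 'shaker',plane(T,271,240.5,85),'mug',plane(T,430,203,85),'carton',plane(T,234,211,80))
print('far rail ends', [proj(T,L2W(p,x)) for x in ((-15,-332,40),(135,-332,40))])
E
```

```text
rail end [583.5  90.6  67.5]
rail corner0 [589.9  81.4  69.6]
plate [595.8 113.1   1.2]
keepertip top [686.   69.6  62.8]
mid outer [ 609.2 -142.3   67.4]
outertip [ 725.9 -164.9   75.4]
[486.22913357 -30.50598015   0.8223053 ] [[-0.1 -0.7]
 [-0.6 -0.3]
 [-1.  -0. ]
 [-0.8 -1.4]
 [ 1.1 -1.2]
 [-0.3 -1. ]
 [ 0.3 -0.8]
 [ 0.8  0.2]
 [ 1.4 -0.4]
 [-0.3 -0.2]
 [ 2.4  0.4]]
post [498.7 -42.1  80. ] [327.88007874 231.13612715] [360.20320226 207.44369845]
kp [630.6  64.7  62. ] [285.98650619 180.89943803] [296.98619459 233.04685602]
hinge from top [ 604.77236921 -139.48701578   72.        ] leaf faces mid [ 606.18190962 -128.68831646   72.        ] [ 600.88486063 -139.40409386   72.        ]
outer leaf top corners [array([ 726.3, -159. ,   72. ]), array([ 723.6, -172. ,   72. ]), array([ 604.7, -143.4,   72. ]), array([ 610.1, -129.3,   72. ])]
keeper tip [685.80087677  69.62353471  62.        ] shaker [476.63413764 101.61956217  85.        ] mug [ 567.1183529  -302.04370272   85.        ] carton [552.31244131 196.17446248  80.        ]
far rail ends [array([410.28046715, 147.89705227]), array([368.45182219, 111.08416973])]
```

arm_command(twist=[[0,0,-28.5],[0,0,-28.5],[0,0,-28.5],[0,0,-28.5],[0,0,-28.5],[0,0,-28.5],[0,0,-28.5],[0,0,-28.5],[0,0,-28.5],[0,0,-28.5],[0,0,-28.5],[0,0,-28.5],[0,0,-28.5],[0,0,-28.5],[0,0,-28.5],[0,0,-28.5],[0,0,-28.5],[0,0,-28.5],[0,0,-28.5],[0,0,-28.5]], slide=[[53.5,-74,0],[53.5,-74,0],[53.5,-74,0],[53.5,-74,0],[53.5,-74,0],[53.5,-74,0],[53.5,-74,0],[53.5,-74,0],[53.5,-74,0],[53.5,-74,0],[53.5,-74,0],[53.5,-74,0],[53.5,-74,0],[53.5,-74,0],[53.5,-74,0],[53.5,-74,0],[53.5,-74,0],[53.5,-74,0],[53.5,-74,0],[53.5,-74,0]], jaw=[-1,-1,-1,-1,-1,-1,-1,-1,-1,-1,-1,-1,-1,-1,-1,-1,-1,-1,-1,-1], force=20)

```text
clock: 1.82
position: [625.3, -144.5, 238.0]
tool_rot: [-1.148, -2.923, 0.001]
force: [0.0, -0.1, -0.2]
gripper_width: 0.003
```

arm_command(twist=[[0,0,0],[0,0,0],[0,0,0],[0,0,0],[0,0,0],[0,0,0],[0,0,0],[0,0,0],[0,0,0],[0,0,0]], slide=[[2.5,-3.2,0],[4.7,-6.2,0],[4.7,-6.2,-3],[4.7,-6.2,-6],[4.7,-6.2,-9],[4.7,-6.2,-12],[4.7,-6.2,-15],[4.7,-6.2,-18],[4.7,-6.2,-19.8],[4.7,-6.2,-19.8]], jaw=[-1,-1,-1,-1,-1,-1,-1,-1,-1,-1])

```text
clock: 2.65
position: [670.2, -205.5, 34.9]
tool_rot: [-1.145, -2.915, -0.0]
force: [-0.2, -0.1, -0.9]
gripper_width: 0.005
```

```bash
cat >> h.py <<'E'
def crop(f,out,x0,y0,x1,y1):
    im=load(f)['img'][y0:y1,x0:x1]; k=min(800/(x1-x0),600/(y1-y0)); cv2.imwrite('pics/'+out,cv2.resize(im,None,fx=k,fy=k,interpolation=cv2.INTER_CUBIC)); print(k)
E
python3 - <<'E'
from h import *
snap('top','top1.png');snap('side','side1.png')
crop('side1.png','zs1.png',240,100,400,220);crop('top1.png','zt1.png',250,90,450,240);print(r.state()['position'])
# plan fold
p=np.load('p.npy');H=np.array([604.5,-131.5]);yaw=.822
u=lambda a:np.array([np.cos(a),np.sin(a)])
def h(n): return 17.5*abs(n@u(yaw))+9*abs(n@u(yaw+np.pi/2))
for th in np.linspace(-.3,2.393,24):
    n=u(th-np.pi/2); c=H+75*u(th)+(14+h(n))*n; print(round(th,2),c.round(0))
E
```

```text
5.0
4.0
[ 672.40950286 -206.55672991   40.11578608]
-0.3 [ 666. -186.]
-0.18 [ 672. -178.]
-0.07 [ 677. -170.]
0.05 [ 681. -160.]
0.17 [ 684. -150.]
0.29 [ 685. -140.]
0.4 [ 685. -129.]
0.52 [ 683. -118.]
0.64 [ 680. -108.]
0.75 [676. -98.]
0.87 [671. -89.]
0.99 [667. -83.]
1.11 [663. -77.]
1.22 [657. -71.]
1.34 [651. -65.]
1.46 [644. -61.]
1.57 [637. -56.]
1.69 [628. -53.]
1.81 [620. -51.]
1.92 [610. -49.]
2.04 [600. -49.]
2.16 [590. -51.]
2.28 [581. -53.]
2.39 [571. -57.]
```

View pics/zs1.png

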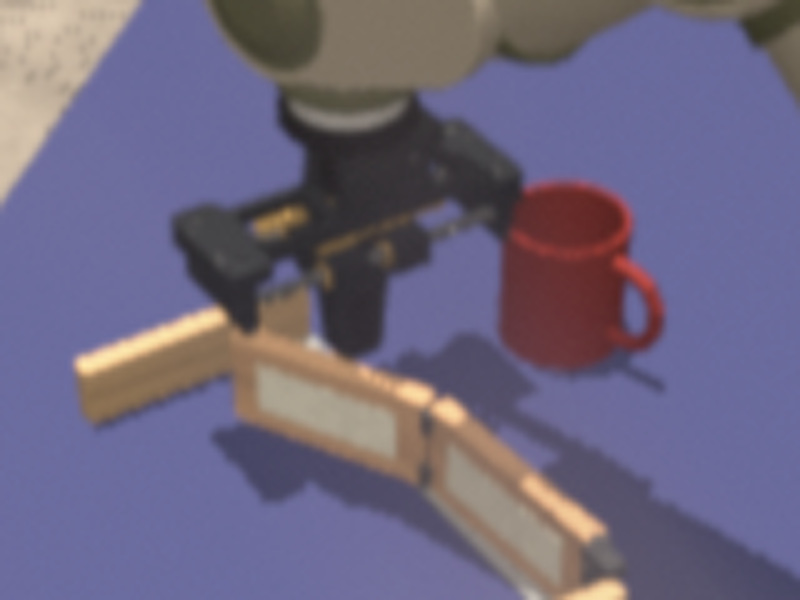

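View pics/zt1.png

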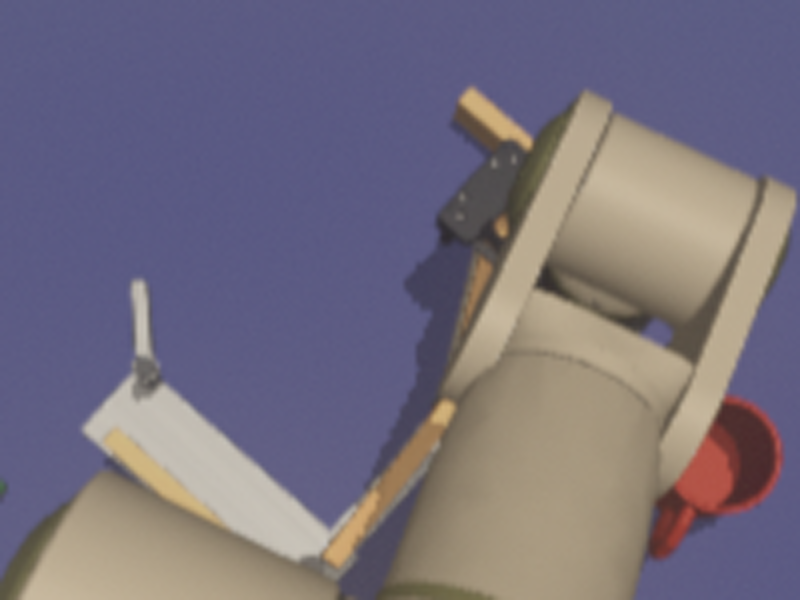

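arm_command(twist=[[0,0,0],[0,0,0],[0,0,0],[0,0,0],[0,0,0],[0,0,0],[0,0,0],[0,0,0],[0,0,0],[0,0,0],[0,0,0],[0,0,0],[0,0,0],[0,0,0],[0,0,0],[0,0,0],[0,0,0],[0,0,0],[0,0,0]], slide=[[-0.6,1.7,0],[-0.3,2.5,0],[0,2.9,0],[0.5,3.7,0],[0.9,4.7,0],[1.2,5.7,0],[1.3,6.7,0],[1.3,7.8,0],[1.1,8.9,0],[0.8,9.9,0],[0.4,10.9,0],[-0.1,11.8,0],[-0.5,12.4,0],[-0.9,13,0],[-1.5,13.6,0],[-2.1,14.2,0],[-2.8,14.6,0],[-3.5,15.1,0],[-3.5,15.1,0]], jaw=[-1,-1,-1,-1,-1,-1,-1,-1,-1,-1,-1,-1,-1,-1,-1,-1,-1,-1,-1])

```text
clock: 4.33
position: [635.9, -54.5, 40.1]
tool_rot: [-1.147, -2.921, 0.001]
force: [0.6, 0.4, -0.3]
gripper_width: -0.0
```

Run:
```python
from h import *
snap('top','top2.png');snap('side','side2.png')
crop('side2.png','zs2b.png',240,100,400,270);crop('top2.png','zt2b.png',250,90,450,240);s=r.state();print(s['position'],s['force'])
```

```text
3.5294117647058822
4.0
[637.19857771 -55.44768373  40.25143786] [-0.07428978 -0.26949728  0.53091322]
```

View pics/zs2b.png

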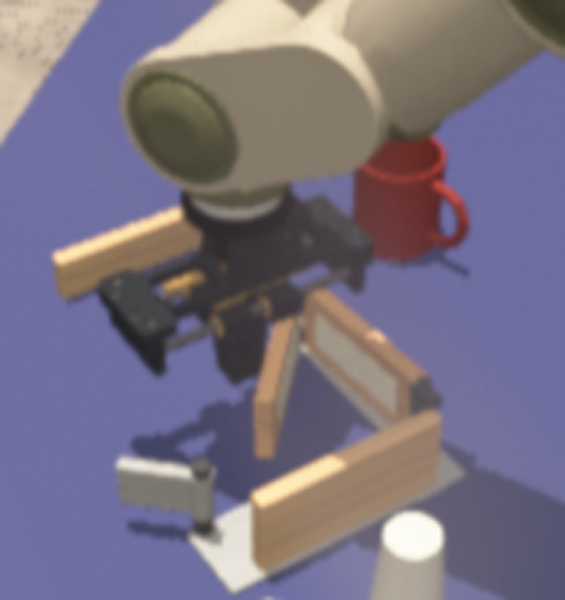

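View pics/zt2b.png

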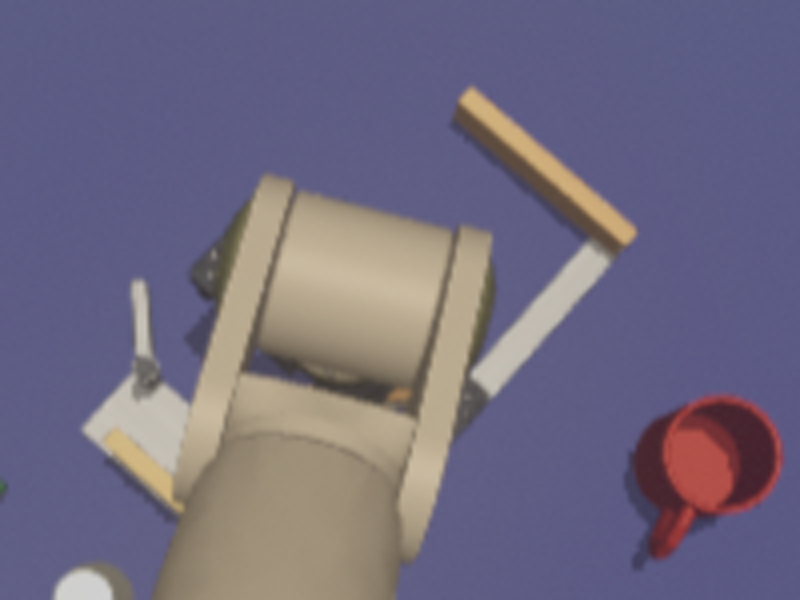

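arm_command(twist=[[0,0,0],[0,0,0],[0,0,0],[0,0,0],[0,0,0],[0,0,0],[0,0,0],[0,0,0],[0,0,0],[0,0,0]], slide=[[-0.9,0.2,0],[-1.7,0.4,0],[-2.7,0.6,0],[-3.7,0.6,0],[-4.7,0.4,0],[-5.6,0.2,0],[-6.3,0,0],[-6.6,-0.2,0],[-6.7,-0.3,0],[-6.7,-0.3,0]], jaw=[-1,-1,-1,-1,-1,-1,-1,-1,-1,-1])

```text
clock: 5.27
position: [570.4, -58.6, 40.3]
tool_rot: [-1.148, -2.922, 0.001]
force: [0.2, 0.9, -0.4]
gripper_width: 0.005
```

Run:
```python
from h import *
snap('side','side3.png')
crop('side3.png','zs3.png',240,100,400,270);s=r.state();print(s['position'],s['force'])
```

```text
3.5294117647058822
[570.43514914 -58.58027646  40.20552501] [-0.42100694  1.32119585 -0.40561341]
```

View pics/zs3.png

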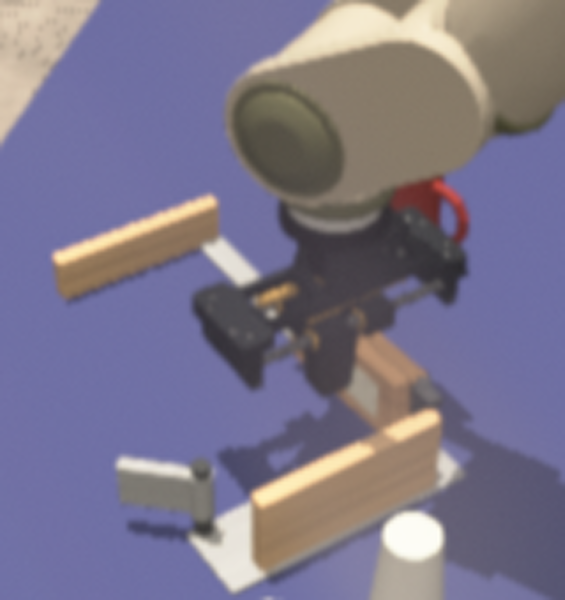

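arm_command(twist=[[0,0,0],[0,0,0],[0,0,0],[0,0,0],[0,0,0]], slide=[[-0.1,-0.1,0],[-0.2,-0.2,0],[-0.3,-0.3,0],[-0.4,-0.4,0],[-0.4,-0.4,0]], jaw=[-1,-1,-1,-1,-1])

```text
clock: 5.73
position: [568.0, -62.2, 40.5]
tool_rot: [1.148, 2.922, 0.002]
force: [9.5, 5.3, -3.5]
gripper_width: 0.004
```

arm_command(twist=[[0,0,0],[0,0,0],[0,0,0],[0,0,0],[0,0,0],[0,0,0],[0,0,0],[0,0,0],[0,0,0],[0,0,0],[0,0,0]], slide=[[0.7,0.7,0],[1.5,1.6,0],[1.5,1.6,3],[1.5,1.6,6],[1.5,1.6,10],[1.5,1.6,10],[0.2,-1.5,10],[-1.2,-4.5,10],[-2.4,-7,10],[-3.2,-8.7,10],[-3.2,-8.7,10]], jaw=[-1,-1,-1,-1,-1,-1,-1,-1,-1,-1,-1])

```text
clock: 6.65
position: [535.1, -151.5, 140.3]
tool_rot: [1.153, 2.921, 0.001]
force: [-0.2, -0.1, -0.7]
gripper_width: 0.005
```

Run:
```python
from h import *
snap('side','side4.png');snap('wrist','wrist4.png');snap('top','top4.png')
crop('side4.png','zs4.png',240,100,400,270);crop('top4.png','zt4.png',250,90,450,240);s=r.state();print(s['position'],s['force'])
```

```text
3.5294117647058822
4.0
[ 536.32943573 -148.33571451  140.34568698] [-0.21162117  0.7565939   0.75717798]
```

View pics/zs4.png

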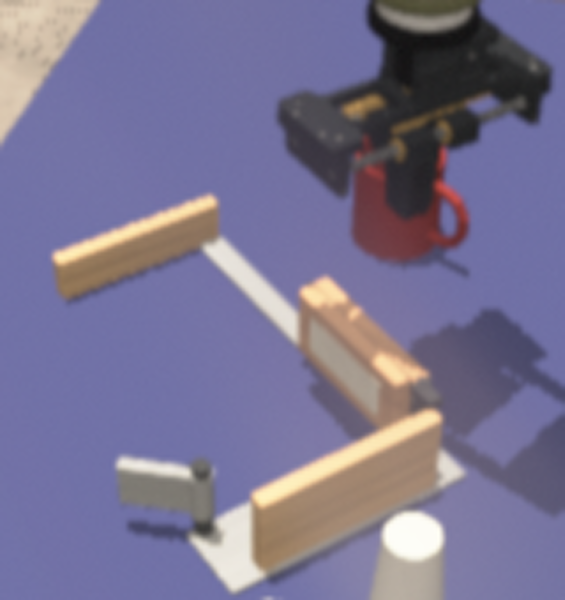

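View pics/wrist4.png

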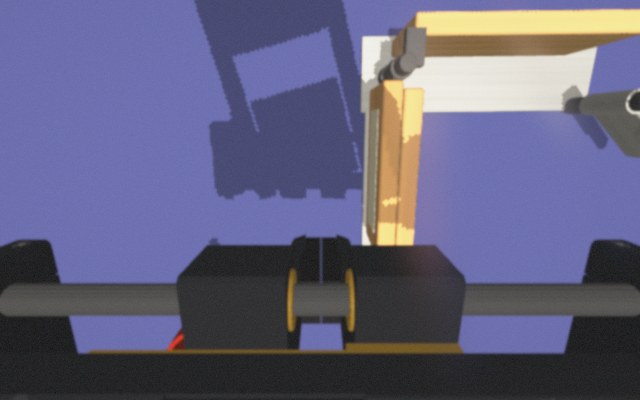

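View pics/zt4.png

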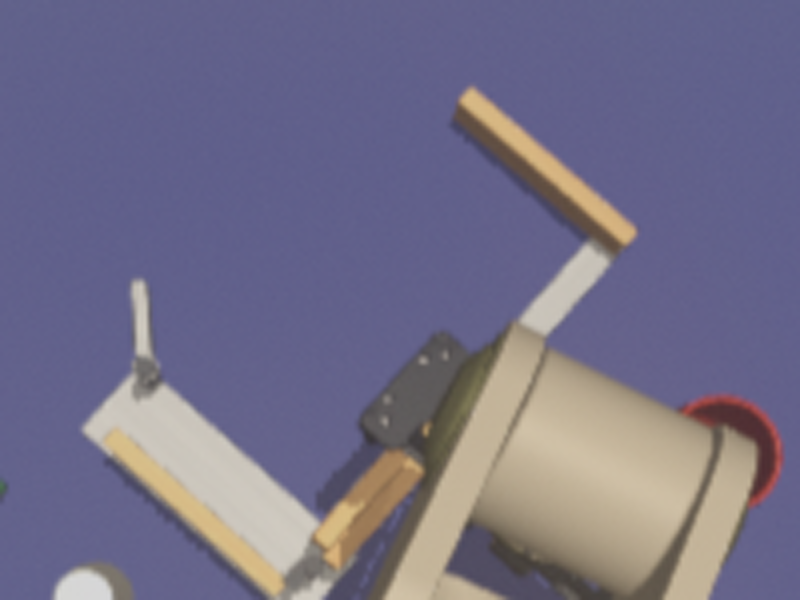

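arm_command(twist=[[0,0,0],[0,0,0],[0,0,0],[0,0,0],[0,0,0],[0,0,0]], slide=[[0,0,-3],[0,0,-6],[0,0,-8.5],[0,0,-10],[0,0,-10],[0,0,-10]], jaw=[-1,-1,-1,-1,-1,-1])

```text
clock: 7.3
position: [536.7, -147.2, 40.2]
tool_rot: [1.147, 2.925, 0.003]
force: [1.5, -0.1, 0.8]
gripper_width: 0.0
```

Run:
```python
from h import *
x=r.state()['position'];print(x)
P=np.array([498.7,-42.1]);yaw=.822
u=lambda a:np.array([np.cos(a),np.sin(a)])
def h(n): return 17.5*abs(n@u(yaw))+9*abs(n@u(yaw+np.pi/2))
for th in np.linspace(-.7485,.822,19):
    n=u(th-np.pi/2); c=P+100*u(th)+(14+h(n))*n; print(round(th,2),c.round(0),((c-x[:2])/10).round(1))
```

```text
[ 536.72596562 -147.23047218   40.18248578]
-0.75 [ 551. -133.] [1.4 1.4]
-0.66 [ 558. -129.] [2.1 1.8]
-0.57 [ 565. -124.] [2.8 2.3]
-0.49 [ 572. -118.] [3.5 2.9]
-0.4 [ 578. -112.] [4.1 3.5]
-0.31 [ 584. -105.] [4.7 4.2]
-0.23 [589. -97.] [5.2 5. ]
-0.14 [593. -89.] [5.6 5.8]
-0.05 [597. -80.] [6.  6.7]
0.04 [600. -71.] [6.3 7.6]
0.12 [602. -62.] [6.5 8.6]
0.21 [603. -52.] [6.6 9.5]
0.3 [603. -42.] [ 6.7 10.5]
0.39 [602. -32.] [ 6.6 11.5]
0.47 [601. -22.] [ 6.4 12.5]
0.56 [598. -12.] [ 6.1 13.5]
0.65 [594.  -2.] [ 5.7 14.5]
0.73 [589.   7.] [ 5.3 15.4]
0.82 [584.  15.] [ 4.7 16.3]
```

arm_command(twist=[[0,0,0],[0,0,0],[0,0,0],[0,0,0],[0,0,0],[0,0,0],[0,0,0],[0,0,0],[0,0,0],[0,0,0],[0,0,0],[0,0,0],[0,0,0],[0,0,0],[0,0,0],[0,0,0],[0,0,0],[0,0,0],[0,0,0],[0,0,0]], slide=[[0.7,0.7,0],[1.4,1.4,0],[2.1,1.8,0],[2.8,2.3,0],[3.5,2.9,0],[4.1,3.5,0],[4.7,4.2,0],[5.2,5,0],[5.6,5.8,0],[6,6.7,0],[6.3,7.6,0],[6.5,8.6,0],[6.6,9.5,0],[6.7,10.5,0],[6.6,11.5,0],[6.4,12.5,0],[6.1,13.5,0],[5.7,14.5,0],[5.5,15,0],[5.5,15,0]], jaw=[-1,-1,-1,-1,-1,-1,-1,-1,-1,-1,-1,-1,-1,-1,-1,-1,-1,-1,-1,-1])

```text
clock: 8.97
position: [591.1, 4.2, 40.3]
tool_rot: [-1.145, -2.925, -0.004]
force: [-0.2, 0.7, -0.5]
gripper_width: 0.004
```

Run:
```python
from h import *
snap('side','side5.png');snap('top','top5.png')
crop('side5.png','zs5.png',240,100,400,270);crop('top5.png','zt5.png',250,90,450,240);s=r.state();print(s['position'],s['force'])
```

```text
3.5294117647058822
4.0
[591.72149481   3.08954643  40.28032766] [-0.52649584  0.28654226 -0.16088273]
```

View pics/zs5.png

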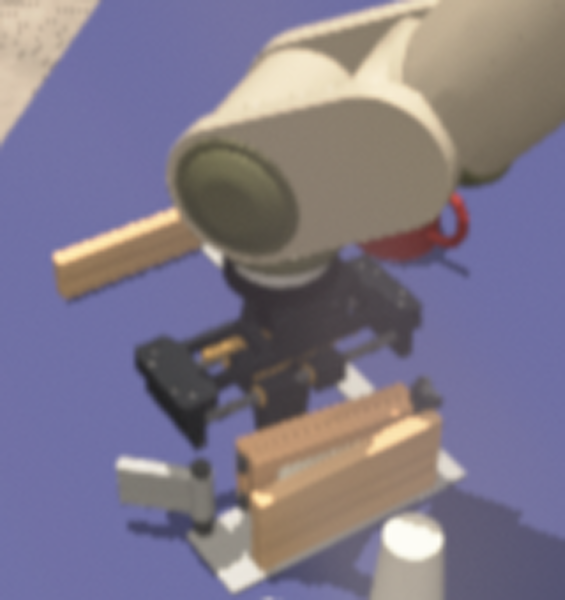

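View pics/zt5.png

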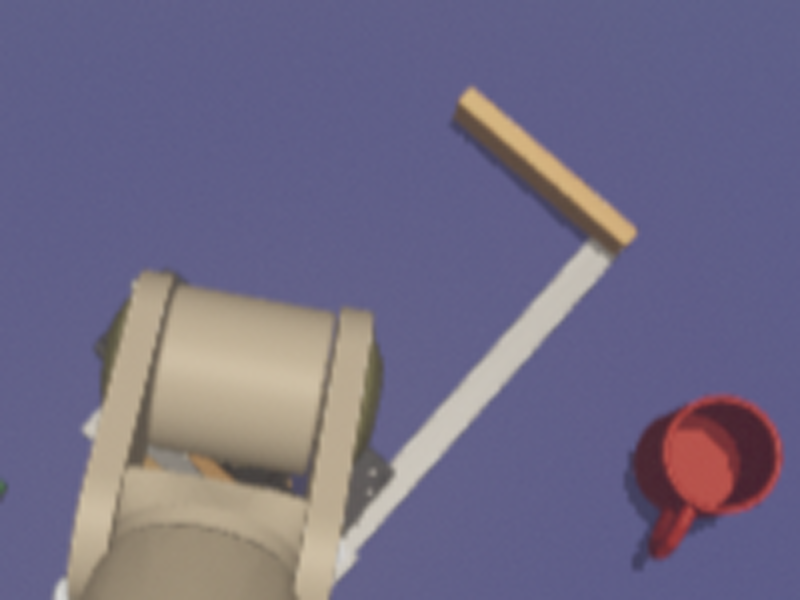

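arm_command(twist=[[0,0,0],[0,0,0],[0,0,0],[0,0,0],[0,0,0]], slide=[[-0.2,0.3,0],[-0.4,0.6,0],[-0.6,0.9,0],[-0.8,1.2,0],[-0.8,1.2,0]], jaw=[-1,-1,-1,-1,-1])

```text
clock: 9.48
position: [583.3, 15.6, 40.3]
tool_rot: [-1.146, -2.925, -0.004]
force: [0.3, 0.3, -0.2]
gripper_width: 0.003
```

arm_command(twist=[[0,0,0],[0,0,0],[0,0,0],[0,0,0],[0,0,0]], slide=[[-0.1,0.1,0],[-0.2,0.2,0],[-0.3,0.3,0],[-0.4,0.4,0],[-0.4,0.4,0]], jaw=[-1,-1,-1,-1,-1])

```text
clock: 9.9
position: [582.7, 16.5, 40.5]
tool_rot: [1.143, 2.916, 0.001]
force: [12.7, -16.0, -10.6]
gripper_width: 0.002
```

arm_command(twist=[[0,0,0],[0,0,0],[0,0,0],[0,0,0],[0,0,0],[0,0,0],[0,0,0],[0,0,0],[0,0,0],[0,0,0],[0,0,0]], slide=[[0.7,-0.7,0],[2,-2,0],[3,-2.8,2],[3,-2.8,6],[3,-2.8,10],[4,-6,10],[5,-10,10],[5,-14,10],[5,-18,10],[5,-18,10],[5,-18,10]], jaw=[-1,-1,-1,-1,-1,-1,-1,-1,-1,-1,-1])

```text
clock: 10.82
position: [632.4, -165.2, 140.1]
tool_rot: [1.148, 2.915, 0.001]
force: [-0.3, 1.3, -0.2]
gripper_width: 0.009
```

Run:
```python
from h import *
snap('side','side6.png');snap('top','top6.png')
crop('side6.png','zs6.png',250,150,390,270);crop('top6.png','zt6.png',250,140,370,250);s=r.state();print(s['position'],s['force'])
```

```text
5.0
5.454545454545454
[ 632.58780449 -162.57258259  140.38607783] [ 0.01453888 -0.30709859 -0.58529747]
```

View pics/zs6.png

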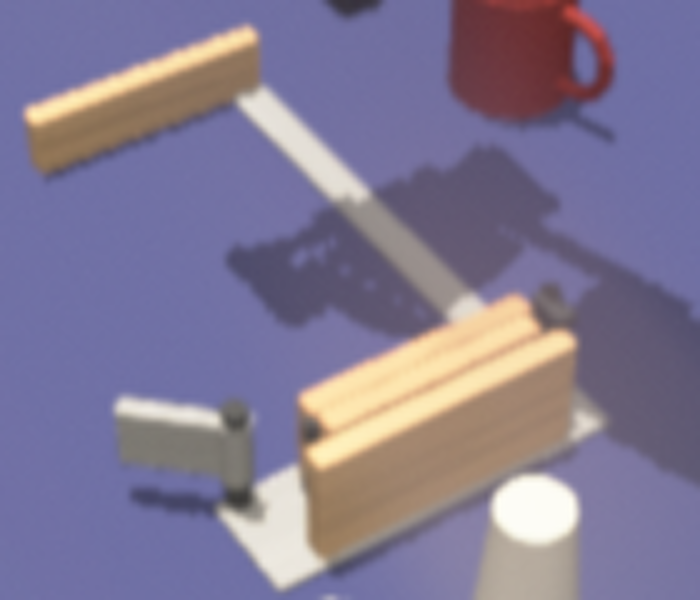

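View pics/zt6.png

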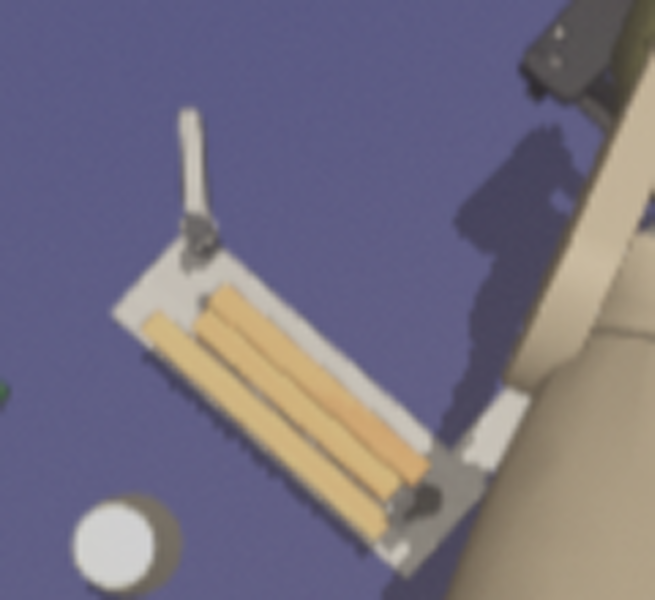

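arm_command(twist=[[0,0,0],[0,0,0],[0,0,0],[0,0,0],[0,0,0],[0,0,0],[0,0,0],[0,0,0],[0,0,0],[0,0,0],[0,0,0],[0,0,0],[0,0,0],[0,0,0],[0,0,0]], slide=[[0.5,4,0],[1,8,0],[1.5,12,0],[2,16,0],[2.5,20,0],[3,24,0],[3.4,27.5,0],[3.4,27.5,0],[3.4,27.5,-1],[3.4,27.5,-4],[3.4,27.5,-7],[3.4,27.5,-9],[3.4,27.5,-10.4],[3.4,27.5,-10.4],[3.4,27.5,-10.4]], jaw=[-1,-1,-1,-1,-1,-1,-1,-1,-1,-1,-1,-1,-1,-1,-1])

```text
clock: 12.17
position: [666.0, 112.0, 35.8]
tool_rot: [1.144, 2.919, 0.001]
force: [-1.4, 0.4, 0.3]
gripper_width: 0.009
```

Run:
```python
from h import *
snap('side','side7.png')
crop('side7.png','zs7.png',240,150,400,270)
x=r.state()['position'];print(x)
K=np.array([630.6,64.7]);yaw=.822
u=lambda a:np.array([np.cos(a),np.sin(a)])
def h(n): return 17.5*abs(n@u(yaw))+9*abs(n@u(yaw+np.pi/2))
for th in np.linspace(.09,-2.319,19):
    n=u(th+np.pi/2); c=K+35*u(th)+(5+h(n))*n; print(round(th,2),c.round(0),((c-x[:2])/10).round(1))
```

```text
5.0
[666.69097    112.0404409   36.91347501]
0.09 [663.  91.] [-0.3 -2.1]
-0.04 [667.  87.] [-0.  -2.5]
-0.18 [669.  83.] [ 0.3 -2.9]
-0.31 [671.  77.] [ 0.5 -3.5]
-0.45 [673.  72.] [ 0.6 -4. ]
-0.58 [673.  65.] [ 0.6 -4.7]
-0.71 [672.  59.] [ 0.5 -5.3]
-0.85 [671.  54.] [ 0.5 -5.8]
-0.98 [670.  49.] [ 0.3 -6.3]
-1.11 [668.  44.] [ 0.1 -6.8]
-1.25 [665.  39.] [-0.2 -7.3]
-1.38 [661.  35.] [-0.6 -7.7]
-1.52 [656.  31.] [-1.  -8.1]
-1.65 [651.  28.] [-1.6 -8.4]
-1.78 [644.  26.] [-2.2 -8.6]
-1.92 [638.  25.] [-2.9 -8.7]
-2.05 [631.  25.] [-3.6 -8.7]
-2.19 [624.  27.] [-4.3 -8.5]
-2.32 [617.  30.] [-5.  -8.3]
```

View pics/zs7.png

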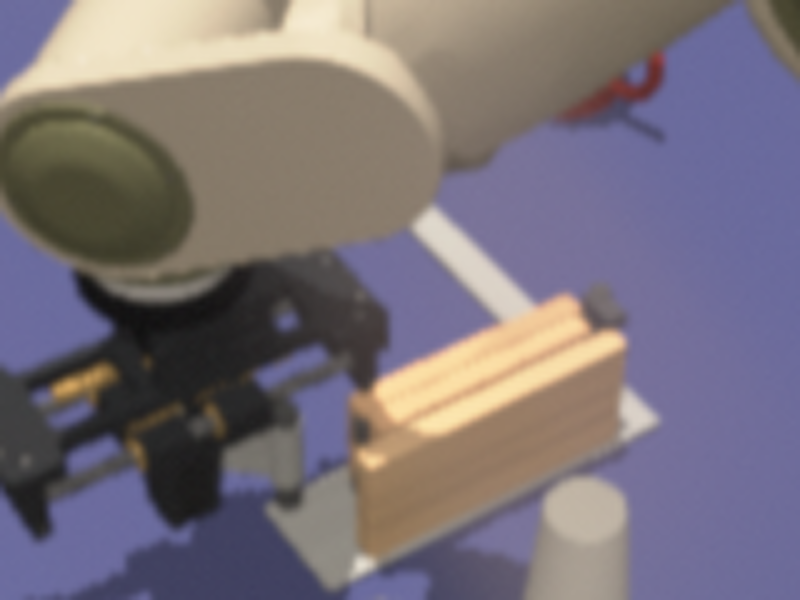

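arm_command(twist=[[0,0,0],[0,0,0],[0,0,0],[0,0,0],[0,0,0],[0,0,0],[0,0,0],[0,0,0],[0,0,0],[0,0,0],[0,0,0],[0,0,0],[0,0,0],[0,0,0],[0,0,0],[0,0,0],[0,0,0],[0,0,0],[0,0,0],[0,0,0]], slide=[[-0.2,-1,0],[-0.3,-2.1,0],[0,-2.5,0],[0.3,-2.9,0],[0.5,-3.5,0],[0.6,-4,0],[0.6,-4.7,0],[0.5,-5.3,0],[0.5,-5.8,0],[0.3,-6.3,0],[0.1,-6.8,0],[-0.2,-7.3,0],[-0.6,-7.7,0],[-1,-8.1,0],[-1.6,-8.4,0],[-2.2,-8.6,0],[-2.9,-8.7,0],[-3.6,-8.7,0],[-4.2,-8.6,0],[-4.2,-8.6,0]], jaw=[-1,-1,-1,-1,-1,-1,-1,-1,-1,-1,-1,-1,-1,-1,-1,-1,-1,-1,-1,-1])

```text
clock: 13.88
position: [623.3, 26.3, 37.0]
tool_rot: [1.143, 2.918, 0.001]
force: [-0.1, -0.7, -0.6]
gripper_width: 0.01
```

Run:
```python
from h import *
snap('side','side8.png');snap('top','top8.png')
crop('side8.png','zs8.png',240,150,400,270);crop('top8.png','zt8.png',250,140,370,250)
s=r.state();print(s['position'],s['force'])
```

```text
5.0
5.454545454545454
[624.42638901  26.18753239  37.03379639] [ 0.19230742 -0.80323178  0.48541995]
```

View pics/zs8.png

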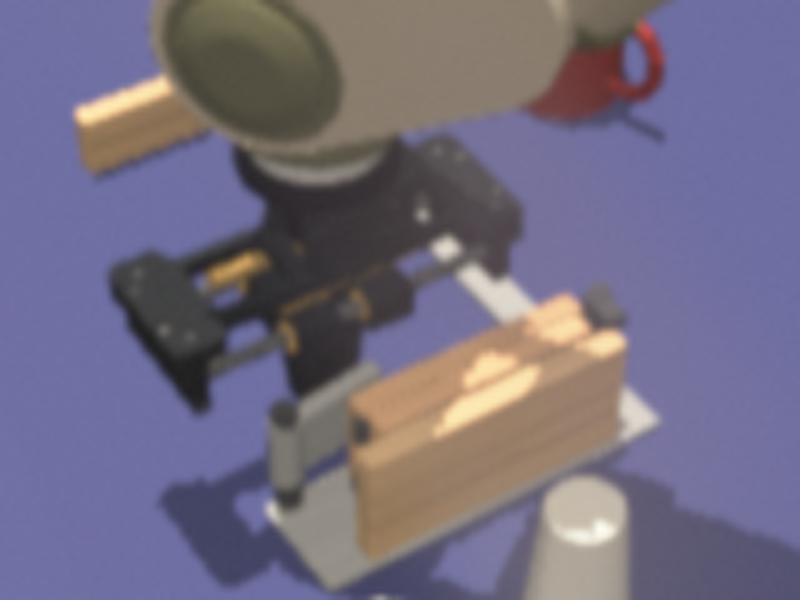

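View pics/zt8.png

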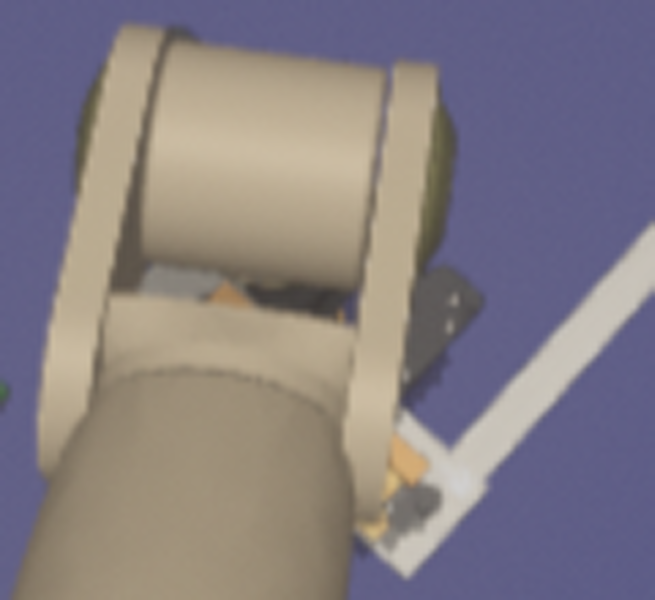

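Keeper is nearly round; finish to (617,30) and press until the stop answers.

arm_command(twist=[[0,0,0],[0,0,0],[0,0,0],[0,0,0],[0,0,0],[0,0,0]], slide=[[-0.3,0.1,0],[-0.6,0.3,0],[-0.8,0.4,0],[-0.9,0.5,0],[-1,0.6,0],[-1,0.6,0]], jaw=[-1,-1,-1,-1,-1,-1])

```text
clock: 14.48
position: [616.1, 30.7, 37.2]
tool_rot: [1.141, 2.912, -0.0]
force: [7.8, -7.9, -4.5]
gripper_width: 0.006
```

arm_command(twist=[[0,0,0],[0,0,0],[0,0,0],[0,0,0],[0,0,0],[0,0,0],[0,0,0],[0,0,0],[0,0,0],[0,0,0],[0,0,0]], slide=[[0.7,-0.7,0],[2,-1.9,0],[3,-2.8,2],[3,-2.8,6],[3,-2.8,10],[3,-6,12],[2,-10,12],[1,-14,12],[0,-18,12],[0,-22,12],[0,-22,12]], jaw=[-1,-1,-1,-1,-1,-1,-1,-1,-1,-1,-1])

```text
clock: 15.4
position: [615.2, -196.1, 156.9]
tool_rot: [1.15, 2.908, -0.002]
force: [0.1, 0.7, -0.2]
gripper_width: 0.004
```

Run:
```python
from h import *
snap('side','side9.png');S=snap('top','top9.png');p=np.load('p.npy')
crop('side9.png','zs9.png',240,120,400,310);crop('top9.png','zt9.png',210,140,370,260)
s=r.state();print(s['position'],s['force'],s['clock'])
D=load('side9.png')
for n,x in(('tip',(110,-41,62)),('piv',(168,-41,62)),('gate end',(140,-17,72)),):
    print(n,proj(S,L2W(p,x)),proj(D,L2W(p,x)))
```

```text
3.1578947368421053
5.0
[ 615.80068715 -190.54965851  156.80544578] [ 0.17978197  0.10301717 -0.26004919] 15.5
tip [302.41555858 195.80087488] [317.55444107 223.70683609]
piv [285.98650619 180.89943803] [296.98619459 233.04685602]
gate end [287.42066491 194.48188503] [312.27941709 231.74460967]
```

View pics/zs9.png

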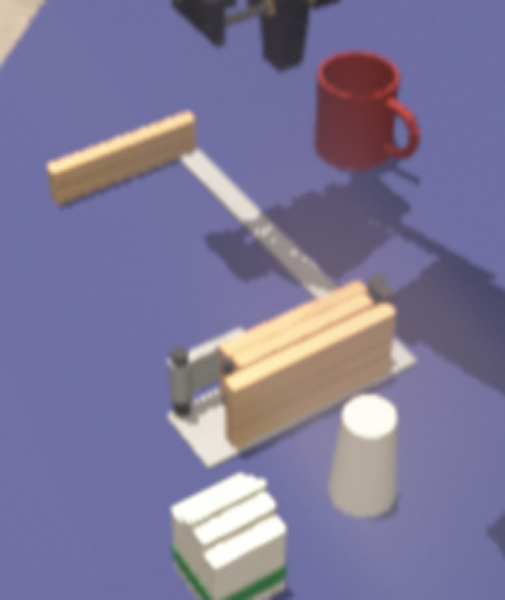

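View pics/zt9.png

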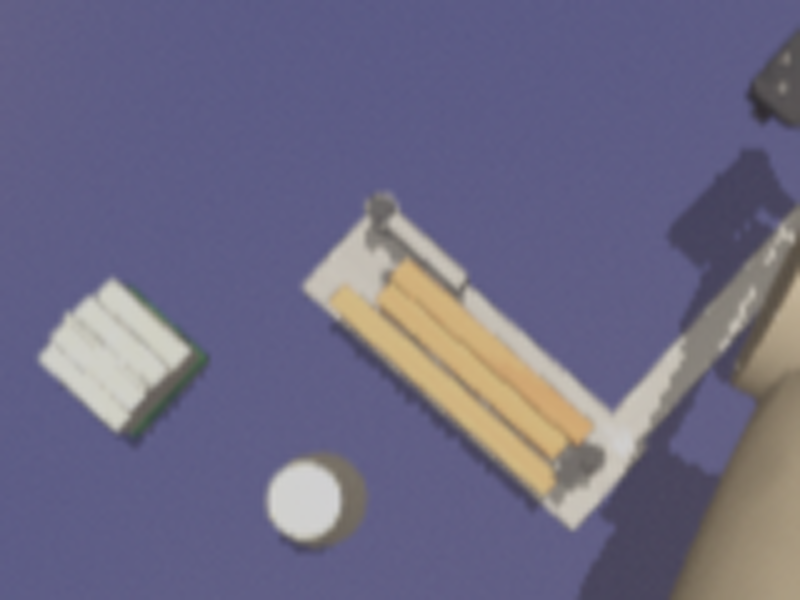

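View pics/top9.png

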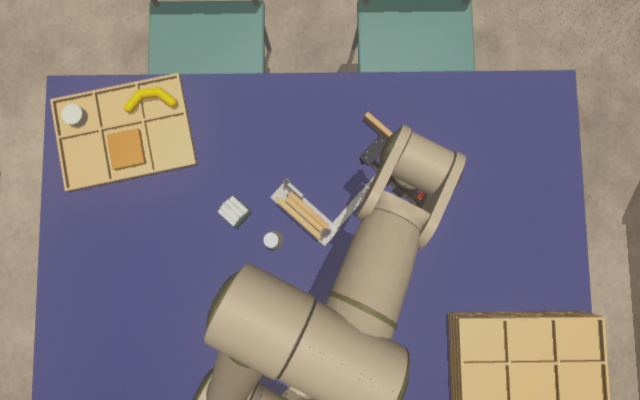

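```bash
python3 -c "
from plant import sign_off
print(sign_off())"
```

```text
the job is handed in; nothing more can be done
None
```

The gate is folded and home against the side rail, and the keeper arm is round in front of it. I handed the job in at about 15.5 s of the 64 s allowed. With shut fingers I did the three steps in the order asked:

1. **Fold:** I pushed the outer leaf flat onto the rail side of the inner leaf while the gate still stood across the lane. The stop answered with about 11 N, and the wrist view showed the two leaves lying flat together.
2. **Swing home:** I pushed the folded pair round to the rail, where the stop answered with about 20 N. Both views then showed the leaves parallel to the rail, still folded.
3. **Keeper:** I turned the arm clockwise until its stop answered with about 12 N.

**Last checks, with the arm clear:**
- **Keeper:** the tip sits at top-view pixel (302.6, 196.4), against a predicted fully closed (302.4, 195.8).
- **Bystanders:** the mug, shaker and carton are standing where they were. In the last top view the arm covers most of the mug, so that one rests on the side view.
- **Contact:** the force reading was near zero, so the robot is touching nothing.

No check failed. The only disagreements were triangulated heights up to about 5 mm off the stated ones, and one corner in the first lane fit off by 2.4 px.

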